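# Strip a vehicle relay box in the vice

## Task

Wind the vice's handwheel until the relay box is firmly gripped between the jaws, then lever its snap-fit cover up with the flat pry tool in the notch (do not pull it open by hand first). Lay the cover and every relay that is in the box flat in the parts tray, put the pry tool back on the rubber mat, leave the box clamped in the vice, and leave everything else on the bench alone.

Things in the scene. Friction and masses are not known exactly. Their poses are not given: they have to be found in the camera images.
- vise: Grey machine vice fixed to the bench, 120 mm wide, 112 high, on a round base (radius 84). Origin: on the bench, centre of the base; z up. The screw runs along y. The fixed jaw is at the +y end: face at y +30 mm, back at +61. The box stands on the bed, 62 mm above the bench. The handwheel (radius 59 mm, outer face at y -138 mm) is at the -y end.
- jaw: The vice's moving jaw, 120 mm wide (x), 25 thick, 50 high. Origin: middle of the lower edge of its clamping face; axes as the vice's. Its y in the vice's frame rises from -57 mm (fully open) as the wheel is wound; the 60 mm wide box is clamped when it reaches about -30 mm; its steel face plate gives up to 4 mm under load, so it can be wound a little further.
- wheel (a joint): Turn of the handwheel, rad, 0 to 21.3; grows clockwise seen from the crank end (looking along the vice's +y) and drives the jaw to +y by 10 mm a turn. At angle q the crank handle is 43 mm off the axis: sin(q) along the vice's x, cos(q) up. Drags with 3 to 5 N at the handle, stays where left. Once the jaws bear on the box each 0.1 rad more adds 5 N of grip; 1 to 1.5 rad is firm.
- crank_grip (a point): Where to hold the crank: a point on the axis of its handle, 57 mm out from the wheel's face. The handle is a black cylinder, 18 mm diameter, 75 mm long, parallel to the vice's y, sticking out from the wheel away from the vice, 43 mm off the wheel's axis; it spins freely in the hand.
- crank_axis (a point): Point on the wheel's axis, 88 mm above the bench, in the plane in which point crank_grip circles (fixed to the vice; same axes).
- relay_box: Black vehicle relay box, loose between the jaws. Origin: centre of its underside. Body 140 (x) x 60 (y) x 68 mm; flange 164 x 94 mm on it, top at z 74 (edge at y +47), on which the cover's lower edge rests. Under the cover a grey deck at z 84, 140 x 60, with four sockets at x -51, -17, 17, 51, y 0. +y (notch side) faces the fixed jaw.
- cover: Grey snap-fit cover, 150 (x) x 70 (y) mm, 3 mm walls; shoulder 34, top 47 mm over its lower edge. The raised middle, 40 wide (y), 13 high, full length, is where to hold it. Origin: centre of its lower edge. Two catches hold its +y wall with about 12 N; lifted 4 to 5 mm there they let go and prop that side up some 7 mm; it then lifts off. The -y side just rests.
- notch (a point): The pry notch in the cover's +y wall: middle of its mouth on the wall's outer face, 3 mm above the cover's lower edge. 24 mm wide (x), 6 mm high, open below to the box's flange, which sticks out 12 mm in front of it and is the fulcrum; behind the 3 mm wall are 12 mm of free depth.
- pry_tool: Flat pry tool, lying flat. Origin: underside of the handle, below the place to hold; x towards the blade, z up. Grey handle 22 wide x 16 high, x -50 to +40 mm; steel blade 16 wide x 3.5 thick, x +35 to +115 mm, at mid-height of the handle (8 mm above the origin). It works either way up.
- pry_tip (a point): Centre of the blade's end.
- tray: Aluminium parts tray fixed to the bench, 270 (x) x 190 (y) x 30 mm high, 3 mm walls and floor. Origin: centre of its underside.
- mat: Black ribbed rubber tool mat fixed to the bench, 270 (x) x 160 (y) x 3 mm, on which the pry tool lies at the start. Origin: centre of its underside.
- relay0: Black relay, body 28 x 28 x 26 mm, with a 23 x 23 x 5 mm foot below it that stands loosely in a socket of the relay box under the cover. Origin: centre of the body's underside (on the socket deck when plugged in), z up out of the socket. May be absent (two to four are there).
- relay1: Black relay, body 28 x 28 x 26 mm, with a 23 x 23 x 5 mm foot below it that stands loosely in a socket of the relay box under the cover. Origin: centre of the body's underside (on the socket deck when plugged in), z up out of the socket. May be absent (two to four are there).
- relay2: Black relay, body 28 x 28 x 26 mm, with a 23 x 23 x 5 mm foot below it that stands loosely in a socket of the relay box under the cover. Origin: centre of the body's underside (on the socket deck when plugged in), z up out of the socket. May be absent (two to four are there).
- relay3: Black relay, body 28 x 28 x 26 mm, with a 23 x 23 x 5 mm foot below it that stands loosely in a socket of the relay box under the cover. Origin: centre of the body's underside (on the socket deck when plugged in), z up out of the socket. May be absent (two to four are there).
- spray_can: Bystander, to be left alone: aerosol can, 52 mm diameter, 155 high. Origin: centre of its underside.
- mug: Bystander, to be left alone: white mug, 80 mm diameter, 92 high. Origin: centre of its underside.
- wrench: Bystander, to be left alone: steel spanner, 160 mm long, lying flat. Origin: centre of its underside.
- screwdriver: Bystander, to be left alone: screwdriver, 190 mm long, lying. Origin: centre of its underside.
- tape_roll: Bystander, to be left alone: roll of black tape, 74 mm diameter, 19 high. Origin: centre of its underside.
- multimeter: Bystander, to be left alone: orange multimeter, 85 x 160 x 34 mm, lying. Origin: centre of its underside.
- socket: Bystander, to be left alone: steel wrench socket, 24 mm diameter, 34 high. Origin: centre of its underside.
Not all that is in view belongs to the job. Of the things like the pry_tool, leave any that is pink or red; of the rest the smaller one is meant.

How it is judged:
On the way, in this order (a step that is already met when the one before it is completed fails the run):
1. The moving jaw grips the relay box (more than 10 N) and the box stands upright in the vice (contact force between jaw and relay_box above 10 N and angle between relay_box's own z axis and vertical below 0.1 rad), for 0.3 s.
2. The notch side of the cover has come up by more than 5 mm while the blade's tip is in the notch, with the fingers not touching the cover and the box still gripped (z of notch in the frame of relay_box above 0.082 m and y of pry_tip in the frame of relay_box below 0.035 m and distance between pry_tip and notch below 0.025 m and contact force between the fingers and cover below 0.5 N and contact force between jaw and relay_box above 5 N), for 0.1 s.
At the end, for the whole second after the job is handed in: Box upright in the vice, jaw pressing on it with over 5 N; cover flat (either way up, within 0.4 rad) inside the tray; every relay present inside the tray; the pry tool lies on the mat, its holding point within 135 x 80 mm of the centre; all at rest (contact force between jaw and relay_box above 5 N and x of cover in the frame of tray between -0.095 and 0.095 m and y of cover in the frame of tray between -0.075 and 0.075 m and z of cover in the frame of tray between -0.003 and 0.1 m and (angle between cover's own z axis and vertical below 0.4 rad or angle between cover's own z axis and vertical above 2.74 rad) and x of relay0 in the frame of tray between -0.132 and 0.132 m and y of relay0 in the frame of tray between -0.092 and 0.092 m and z of relay0 in the frame of tray between -0.003 and 0.09 m and x of relay1 in the frame of tray between -0.132 and 0.132 m and y of relay1 in the frame of tray between -0.092 and 0.092 m and z of relay1 in the frame of tray between -0.003 and 0.09 m and x of relay2 in the frame of tray between -0.132 and 0.132 m and y of relay2 in the frame of tray between -0.092 and 0.092 m and z of relay2 in the frame of tray between -0.003 and 0.09 m and x of relay3 in the frame of tray between -0.132 and 0.132 m and y of relay3 in the frame of tray between -0.092 and 0.092 m and z of relay3 in the frame of tray between -0.003 and 0.09 m and x of pry_tool in the frame of mat between -0.135 and 0.135 m and y of pry_tool in the frame of mat between -0.08 and 0.08 m and z of pry_tool in the frame of mat between -0.003 and 0.03 m and horizontal distance between relay_box and vise below 0.03 m and angle between relay_box's own z axis and vertical below 0.1 rad and linear speed of each of cover, pry_tool, relay_box, relay0, relay1, relay2, relay3 below 0.02 m/s); the robot touches nothing.
It fails at once if One of the bystanders (can, mug, spanner, screwdriver, tape, multimeter, socket) is moved by more than 40 mm (distance of any of spray_can, mug, wrench, screwdriver, tape_roll, multimeter, socket from where it was at the start of the episode above 0.04 m).
It fails at once if The relay box is tipped or lifted out of the vice (angle between relay_box's own z axis and vertical above 0.3 rad or z of relay_box in the frame of vise above 0.09 m).
Of relay0, relay1, relay2, relay3 only 2 to 4 are there at a start; the rules pass over those that are not, and their reading is None.
At some moment in a run one of pry_tool may be knocked a few centimetres aside while the robot is not near it.
Once in a run the grip may slacken for a moment while it holds something.
It also fails if it takes over 210 s, if anything falls off the work surface, if the arm or the gripper's body presses on something with over 40 N, if the wrist force passes 120 N, or if a joint passes its speed limit or range.

## Robot

A 6-joint arm with a two-finger parallel gripper is mounted at the origin on the work surface. World frame = base frame: x ahead of the robot, y to its left, z up, the work surface at z = 0. Lengths are in m, angles in rad, forces in N, time in s.
With the tool pointing down it reaches from about 0.35 to 0.975 m from the base axis. Payload 7.1 kg.
Tool frame: the origin (TCP) lies on the centre line of the jaws, within the pads' length; the fingertips stand arm.tcp_to_tips ahead of it and the grasp point (between the pads) lies 2 mm behind it (arm.tcp_to_tips is the distance from the TCP to the fingertips, in m); z points along the fingers, y is the line along which they close (so a half turn about z gives the same grasp; the last joint's range is limited). The gripper opens to 88 mm and grips with 3 to 60 N. Pads are 20 mm wide; open, the fingers measure 115 mm over their backs; the gripper's body (75 mm by 178 mm) begins 61 mm behind the grasp point.
Start: joints at [-1.255, 0.423, 1.63, -0, 1.089, -0.019], TCP at [0.205, -0.59, 0.24] pointing down, gripper open.
Joint ranges: [-3, 3], [-0.9, 2.11], [0.09, 2.58], [-1.31, 4.45], [0.11, 2.69], [-2.54, 2.54]. Speed limits (rad/s): [2.39, 2.39, 3.01, 3.14, 3.14, 3.14].

## Interface

Orientations are given as a 3x3 rotation matrix whose columns are the frame's x, y, z axes.
In Python, from workcell import arm, optics, close_job gives the robot as it stands. Calls block until the motion is done:
- arm.reach(position, orientation): joint-space move of the TCP to a pose.
- arm.servo_line(position, rot=None, velocity=0.15, guard=None): straight line of the TCP; rot=None keeps the orientation; velocity is the mean speed in m/s. With guard (N) it stops when the force on the tool has changed by that much, and returns True; else False.
- arm.goto_joints(angles): joint-space move.
- arm.move_gripper(opening, strength=None): opening from 0.0 (shut) to 1.0 (fully open); strength is the grip in N (None keeps the last); returns when the fingers have stopped.
- arm.hold(seconds).
- arm.inverse_kinematics(position, orientation): joint angles nearest the present ones, or None.
- arm.get_state(): the state.
- optics.camera(name): name is "side" or "top" or "wrist"; returns the picture (420x560x3 uint8, red, green, blue); there is no depth.
- optics.camera_params(name): a dict with "intrinsics" (3x3 intrinsics, pixels), "dist" ([k1, k2, p1, p2, k3] as OpenCV has them; the pictures are not rectified), "world_from_camera" (4x4, takes a point from camera to world coordinates). Camera axes: x right, y up, looking along -z (the intrinsics and any distortion apply to the point x, -y, -z); pixel columns grow to the right and rows downward; lengths in m; the calibration is good to about 2 mm. A picture is of the moment at which its call begins: read the wrist's pose just before it. camera_params takes no time and is no camera call; for the wrist camera it gives the pose at the moment of the call.
A pose or a line that the arm cannot do raises arm.Unreachable and nothing moves.
- close_job(): hands the job in; it is judged then, once.
The state is a dict: "t": time; "joint_positions": joint angles; "joint_vel": joint speeds; "joint_efforts": joint torques, N m; "eef_pos": TCP position; "tool_rot": TCP orientation; "force": force on the tool from outside, world axes, zero at the start; "ft_torque": the same for the moment, N m; "finger_gap": opening from 0.0 (shut) to 1.0 (fully open); "grasp_force": force on a finger pad.
Only numpy, scipy, OpenCV 4.12 (cv2) and the standard library are available. Lean on these libraries where they do the work, as an engineer would, in place of code of your own. Each camera call takes 0.05 s, during which the arm holds its last target. There are 200 camera calls.

## Working session

There is one attempt and no reset: what is moved stays moved. The work goes in short steps, each a Python script; the robot and the scene stay as the last script left them, time stands still between calls to the robot, and variables do not carry over. Pictures are saved under pics/ and viewed, at most 14 in all, crops included, and the job is handed in when it is done.

```bash
ls; mkdir -p pics
python3 - <<'E'
from workcell import arm, optics
import cv2,numpy as np
for n in ("top","side"):
    im=optics.camera(n); cv2.imwrite(f"pics/{n}0.png",im[:,:,::-1])
    p=optics.camera_params(n); print(n,np.round(p["intrinsics"],1).tolist(),p["dist"],np.round(p["world_from_camera"],3).tolist())
print(arm.tcp_to_tips,arm.get_state()["t"])
E
```

```text
pics
top [[546.5, 0.0, 286.3], [0.0, 546.5, 197.9], [0.0, 0.0, 1.0]] [-0.09606213  0.          0.          0.          0.        ] [[0.015, 0.972, -0.233, 0.141], [-1.0, 0.013, -0.011, -0.14], [-0.007, 0.234, 0.972, 1.663], [0.0, 0.0, 0.0, 1.0]]
side [[379.7, 0.0, 284.2], [0.0, 379.7, 209.9], [0.0, 0.0, 1.0]] [-0.00121003  0.          0.          0.          0.        ] [[0.992, 0.091, -0.084, 0.37], [-0.124, 0.693, -0.711, -1.055], [-0.006, 0.716, 0.699, 1.041], [0.0, 0.0, 0.0, 1.0]]
0.017 0.1
```

View pics/top0.png

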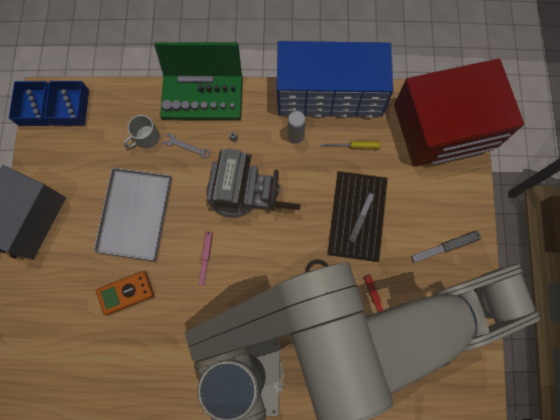

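View pics/side0.png

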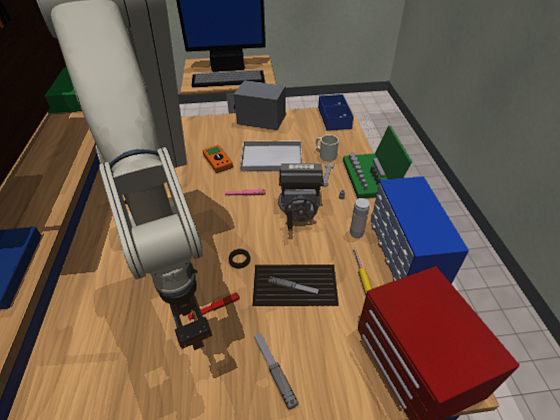

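The top view shows the vice at about (238,185), with the crank handle at (290,206) pointing to -y. The tray is at (134,215). The mat, with a grey tool on it, is at (358,216), and a larger grey tool lies off it at (445,247). The red and pink tools are decoys. I'll zoom in next.

```bash
cat > h.py <<'E'
from workcell import arm, optics, close_job
import cv2, numpy as np
F=np.diag([1.,-1,-1])
def cam(n):
    p=optics.camera_params(n); return np.array(p["intrinsics"]),np.array(p["dist"]),np.array(p["world_from_camera"])
def ray(n,uv,c=None):
    K,d,T=c or cam(n)
    q=cv2.undistortPoints(np.array(uv,float).reshape(-1,1,2),K,d).reshape(-1,2)
    r=np.c_[q[:,0],-q[:,1],-np.ones(len(q))]@T[:3,:3].T
    return T[:3,3],r
def onz(n,uv,z,c=None):
    o,r=ray(n,uv,c); return o+r*((z-o[2])/r[:,2])[:,None]
def tri(obs):  # list of (name,uv[,c])
    A=np.zeros((3,3));b=np.zeros(3)
    for a in obs:
        o,r=ray(*a); r=r[0]/np.linalg.norm(r[0]); P=np.eye(3)-np.outer(r,r); A+=P;b+=P@o
    return np.linalg.solve(A,b)
def proj(n,X,c=None):
    K,d,T=c or cam(n); X=np.atleast_2d(X)
    C=(X-T[:3,3])@T[:3,:3]@F
    return cv2.projectPoints(C,np.zeros(3),np.zeros(3),K,d)[0].reshape(-1,2)
def crop(im,x0,y0,w,h,s,fn):
    cv2.imwrite(fn,cv2.resize(im[y0:y0+h,x0:x0+w,::-1],None,fx=s,fy=s,interpolation=cv2.INTER_CUBIC))
E
python3 - <<'E'
from h import *
a=cv2.imread("pics/top0.png")[:,:,::-1]; b=cv2.imread("pics/side0.png")[:,:,::-1]
A=cv2.resize(np.ascontiguousarray(a[135:265,195:400]),None,fx=3.8,fy=3.8,interpolation=cv2.INTER_CUBIC)
cv2.imwrite("pics/top0c.png",A[:,:,::-1])
crop(b,235,130,140,175,3.4,"pics/side0c.png")
E
```

```text
(no output)
```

View pics/top0c.png

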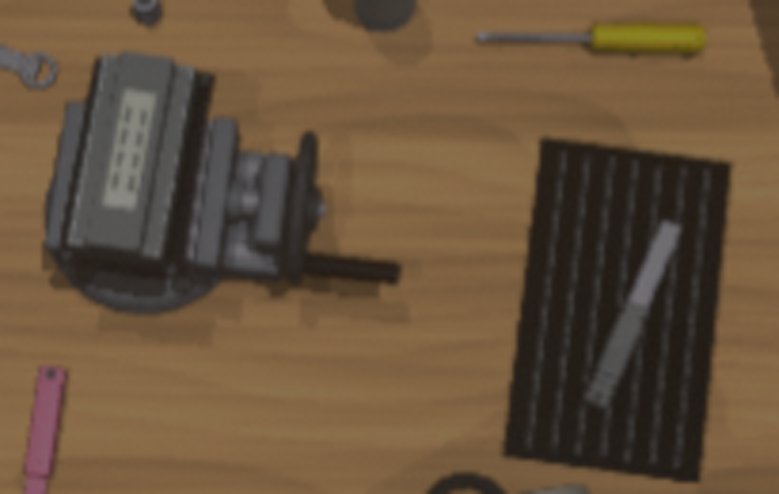

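View pics/side0c.png

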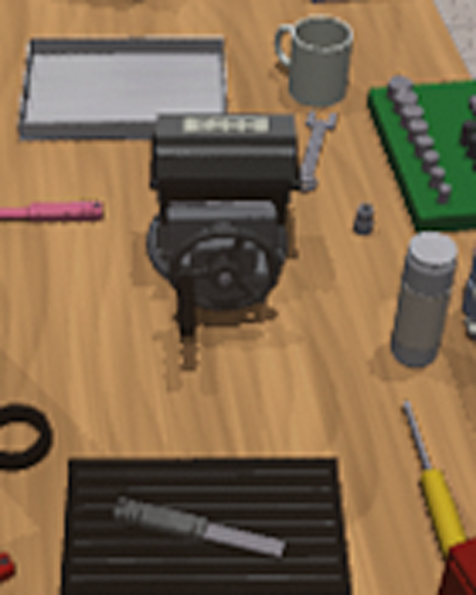

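Run:
```python
from h import *
T=lambda u,v:[195+u/3.8,135+v/3.8]
S=lambda u,v:[235+u/3.4,130+v/3.4]
np.set_printoptions(precision=4,suppress=True)
print("hub",tri([("top",T(322,208)),("side",S(225,272))]))
print("hbase",tri([("top",T(300,266)),("side",S(185,288))]))
print("htip",tri([("top",T(398,273)),("side",S(188,338))]))
print("htip tri alt",tri([("top",T(398,273)),("side",S(188,325))]))
print("fixjaw",onz("top",[T(70,105),T(50,245)],.112))
print("movjaw near screw edge",onz("top",[T(237,122),T(215,268)],.112))
print("cover ridge corners z~.183",onz("top",[T(120,55),T(172,60),T(143,252),T(91,243)],.183))
print("cover label",onz("top",[T(127,90),T(155,94),T(135,210),T(104,203)],.183))
print("tool: end,blade/handle,tip",onz("top",[T(597,400),T(638,306),T(672,226)],.012))
print("mat",onz("top",[T(541,139),T(731,163),T(698,480),T(504,456)],.003))
print("tray",onz("top",[[113,170],[171,174],[155,260],[96,253]],.03))
```

```text
hub [ 0.5429 -0.1029  0.0961]
hbase [ 0.5037 -0.0856  0.0606]
htip [ 0.4971 -0.1631  0.0661]
htip tri alt [ 0.4951 -0.1627  0.0845]
fixjaw [[0.6187 0.0954 0.112 ]
 [0.5059 0.1056 0.112 ]]
movjaw near screw edge [[ 0.6064 -0.0358  0.112 ]
 [ 0.4895 -0.0222  0.112 ]]
cover ridge corners z~.183 [[0.6365 0.0489 0.183 ]
 [0.633  0.0096 0.183 ]
 [0.4849 0.0256 0.183 ]
 [0.4912 0.0642 0.183 ]]
cover label [[0.609  0.0424 0.183 ]
 [0.6062 0.0213 0.183 ]
 [0.5166 0.0327 0.183 ]
 [0.5216 0.0559 0.183 ]]
tool: end,blade/handle,tip [[ 0.4074 -0.3248  0.012 ]
 [ 0.485  -0.3591  0.012 ]
 [ 0.5523 -0.3882  0.012 ]]
mat [[ 0.6277 -0.2819  0.003 ]
 [ 0.6092 -0.44    0.003 ]
 [ 0.3449 -0.4063  0.003 ]
 [ 0.3625 -0.2506  0.003 ]]
tray [[0.6165 0.4254 0.03  ]
 [0.6054 0.2394 0.03  ]
 [0.3354 0.2712 0.03  ]
 [0.353  0.4551 0.03  ]]
```

```bash
cat >> h.py <<'E'
np.set_printoptions(precision=4,suppress=True)
YAW=-0.107; VO=np.array([.556,.040,0])
def vaxes(yaw=YAW):
    c,s=np.cos(yaw),np.sin(yaw); return np.array([[c,-s,0],[s,c,0],[0,0,1.]])
def V(p): return VO+vaxes()@np.array(p,float)
def down(ydir):   # tool pointing down with closing line along ydir
    z=np.array([0,0,-1.]); y=np.array([ydir[0],ydir[1],0.]); y/=np.linalg.norm(y)
    return np.c_[np.cross(y,z),y,z]
def best(p,ydir):  # pick of the two half turns the one with wrist least turned
    c=[]
    for s in (1,-1):
        R=down(s*np.array(ydir,float)); q=arm.inverse_kinematics(p,R)
        if q is not None: c.append((abs(q[5]),s,R))
    return min(c,key=lambda a:a[0])[2]
def snap(n,fn):
    c=cam(n); im=optics.camera(n); cv2.imwrite("pics/"+fn+".png",im[:,:,::-1]); np.savez("pics/"+fn+".npz",K=c[0],d=c[1],T=c[2]); return im
def load(fn):
    a=np.load("pics/"+fn+".npz"); return a["K"],a["d"],a["T"]
E
python3 - <<'E'
from h import *
p=np.array([.50,-.09,.42]); R=best(p,vaxes()[:,0]); print(R)
arm.reach(p,R); snap("wrist","w1"); s=arm.get_state(); print(s["t"],s["joint_positions"],s["force"],cam("wrist")[2])
E
```

```text
[[ 0.1068  0.9943  0.    ]
 [ 0.9943 -0.1068  0.    ]
 [ 0.      0.     -1.    ]]
2.325 [-0.2028  0.0789  1.6685 -0.0001  1.3949 -0.0945] [ 0.1715 -0.0969 -0.1014] [[ 0.9941  0.1045  0.029   0.508 ]
 [-0.1085  0.9558  0.2732 -0.0152]
 [ 0.0009 -0.2748  0.9615  0.5638]
 [ 0.      0.      0.      1.    ]]
```

View pics/w1.png

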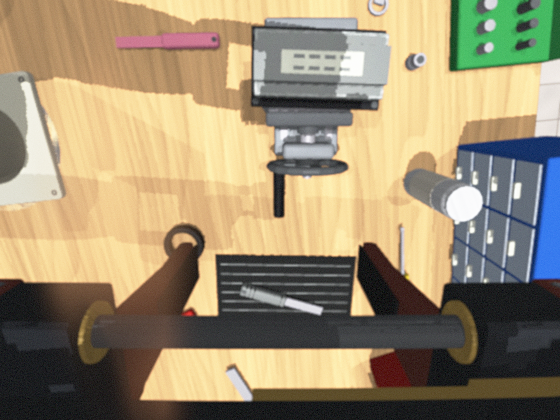

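The vice is at about (320,90) in this view. The crank handle runs from (279,173) to (279,217), with the hub at (308,175). The jaw tops are at rows 20 (fixed) and 124 (moving).

Run:
```python
from h import *
c=load("w1"); L=lambda p:(p-VO)@vaxes()
im=cv2.imread("pics/w1.png")
crop(im[:,:,::-1],230,0,180,240,2.5,"pics/w1c.png")
a=L(onz("w",[[267,20],[357,20],[267,124],[352,124]],.112,c));print(a)
for z in (.06,.07,.08,.088):print(z,L(onz("w",[[279,175],[279,217]],z,c)))
print("ridge",L(onz("w",[[254,46],[388,46],[388,79],[254,79]],.17,c)))
```

```text
[[-0.0545  0.0617  0.112 ]
 [ 0.0596  0.0619  0.112 ]
 [-0.0558 -0.0663  0.112 ]
 [ 0.0605 -0.0663  0.112 ]]
0.06 [[-0.0391 -0.1454  0.06  ]
 [-0.0391 -0.2152  0.06  ]]
0.07 [[-0.0392 -0.1437  0.07  ]
 [-0.0392 -0.2121  0.07  ]]
0.08 [[-0.0392 -0.142   0.08  ]
 [-0.0392 -0.209   0.08  ]]
0.088 [[-0.0393 -0.1407  0.088 ]
 [-0.0393 -0.2065  0.088 ]]
ridge [[-0.0677  0.0197  0.17  ]
 [ 0.0832  0.0201  0.17  ]
 [ 0.0861 -0.0149  0.17  ]
 [-0.0684 -0.0152  0.17  ]]
```

View pics/w1c.png

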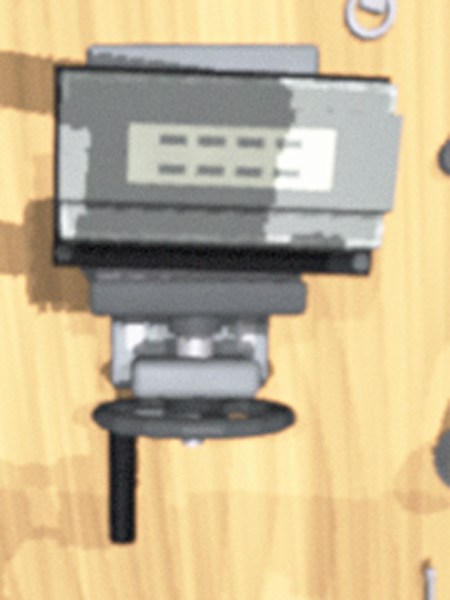

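```bash
sed -i 's/^YAW=.*/YAW=-0.107; VO=np.array([.5581,.0406,0])/' h.py
cat >> h.py <<'E'
def crank(q,dx=0,dz=0): return V([.043*np.sin(q)+dx,-.195,.088+.043*np.cos(q)+dz])
def wind(q0,q1,step=.3,vel=.12):
    n=int(np.ceil(abs(q1-q0)/step))
    for i,q in enumerate(np.linspace(q0,q1,n+1)[1:]):
        arm.servo_line(crank(q),velocity=vel)
        if i%3==0 or i==n-1:
            s=arm.get_state(); f=vaxes().T@s["force"]; t=np.array([np.cos(q),-np.sin(q)]); r=np.array([np.sin(q),np.cos(q)])
            g=f[[0,2]]; print("q %.2f tang %.1f rad %.1f fy %.1f gap %.3f t %.1f"%(q,g@t,g@r,f[1],s["finger_gap"],s["t"]))
E
python3 - <<'E'
from h import *
q=10.68; p=crank(q); R=best(p,vaxes()[:,0])
arm.move_gripper(.6); arm.reach(p+[0,0,.12],R); print(arm.servo_line(p,velocity=.1,guard=10)); print(arm.get_state()["force"])
arm.move_gripper(0,35); s=arm.get_state(); print(s["force"],s["finger_gap"],s["grasp_force"],s["eef_pos"],p)
wind(q,11.6)
E
```

```text
False
[ 0.1233 -0.123   0.8121]
[-5.3425 -1.2672  2.0619] 0.1968076618253818 35.001309514045715 [ 0.4952 -0.1488  0.0743] [ 0.4966 -0.1489  0.0747]
q 10.91 tang 2.9 rad 3.0 fy -0.8 gap 0.196 t 6.2
q 11.60 tang 0.1 rad -17.2 fy 2.9 gap 0.196 t 7.0
```

```bash
cat >> h.py <<'E'
def relax(q,n=6,k=5000.):
    """shift the target along the radial force till it vanishes; return actual TCP in the vice frame"""
    p=arm.get_state()["eef_pos"]; r=vaxes()@np.array([np.sin(q),0,np.cos(q)])
    for _ in range(n):
        f=arm.get_state()["force"]@r
        if abs(f)<1: break
        p=p+r*np.clip(f/k,-.002,.002); arm.servo_line(p,velocity=.02)
    s=arm.get_state(); return (s["eef_pos"]-VO)@vaxes(), s["force"]@vaxes()
E
python3 - <<'E'
from h import *
print(arm.get_state()["eef_pos"],crank(11.6)); q=11.6
print(relax(q)); print(arm.get_state()["t"])
E
```

```text
[ 0.5065 -0.1501  0.1129] [ 0.5021 -0.1495  0.1124]
(array([-0.0308, -0.195 ,  0.1122]), array([-1.4604, -0.7572, -1.8623]))
8.175
```

```bash
cat > wind.py <<'E'
from h import *
from scipy.optimize import least_squares
import sys,json
try: c,P=json.load(open("circ.json"))
except: c,P=[-.0008,.0815],[[-.0432,.0743],[-.0308,.1122]]
q1=float(sys.argv[1]); c=np.array(c)
s=(arm.get_state()["eef_pos"]-VO)@vaxes(); q=np.arctan2(s[0]-c[0],s[2]-c[1]); q0=float(sys.argv[2]); q+=2*np.pi*round((q0-q)/2/np.pi)
n=0
while q<q1-.02:
    q=min(q+.3,q1); n+=1
    arm.servo_line(V([c[0]+.043*np.sin(q),-.195,c[1]+.043*np.cos(q)]),velocity=.1)
    if n%3==0 or q>=q1-.02:
        f0=arm.get_state()["force"]@vaxes()
        p,f=relax(q,3); P.append([p[0],p[2]]); A=np.array(P[-9:])
        c=least_squares(lambda c:np.hypot(*(A-c).T)-.043,c).x
        print("q %.2f F before"%q,f0,"tang %.1f"%(f[0]*np.cos(q)-f[2]*np.sin(q)),"c",c,"gap %.3f t %.1f"%(arm.get_state()["finger_gap"],arm.get_state()["t"]))
json.dump([c.tolist(),P],open("circ.json","w")); print("end q",q)
E
python3 wind.py 14.3 11.79
```

```text
q 12.69 F before [3.3017 0.1119 2.1295] tang 2.1 c [-0.0007  0.0818] gap 0.192 t 9.5
q 13.59 F before [ 5.5265  0.9506 -1.2325] tang 2.7 c [-0.0005  0.0819] gap 0.196 t 10.6
q 14.30 F before [ 4.7283  0.6884 -4.1496] tang -0.8 c [-0.0004  0.0819] gap 0.195 t 11.6
end q 14.3
```

```bash
python3 wind.py 16.8 14.3
python3 - <<'E'
from h import *
a=snap("top","t2"); b=snap("side","s2")
A=cv2.resize(np.ascontiguousarray(a[140:240,195:315]),None,fx=4,fy=4,interpolation=cv2.INTER_CUBIC)
B=cv2.resize(np.ascontiguousarray(b[150:250,260:350]),None,fx=4,fy=4,interpolation=cv2.INTER_CUBIC)
o=np.hstack([A,B]); cv2.imwrite("pics/m2.png",o[:,:800,::-1])
E
```

```text
q 15.21 F before [ 0.6363 -2.4886 -5.4302] tang 1.1 c [-0.0004  0.0819] gap 0.195 t 13.2
q 16.11 F before [-3.0516 -3.9855  2.4578] tang 2.2 c [-0.0004  0.0819] gap 0.197 t 14.3
q 16.80 F before [-0.6559 -4.114   1.6406] tang 1.8 c [-0.0003  0.0819] gap 0.195 t 15.1
end q 16.8
```

View pics/m2.png

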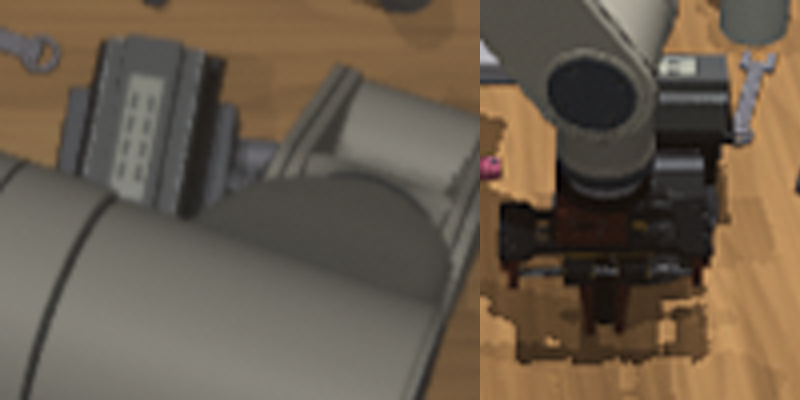

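```bash
python3 wind.py 18.25 16.8
python3 - <<'E'
from h import *
s=arm.get_state(); p=s["eef_pos"]
arm.move_gripper(.6); arm.servo_line(p+[0,0,.12],velocity=.2)
arm.reach(np.array([.50,-.09,.42]),s["tool_rot"]); a=snap("wrist","w2"); crop(a,230,0,180,240,2.5,"pics/w2c.png"); print(arm.get_state()["t"])
E
```

```text
q 17.70 F before [-1.3318 -5.1049  3.5038] tang 0.3 c [-0.0003  0.0819] gap 0.200 t 16.5
q 18.25 F before [ 1.6954 -5.634   3.0587] tang 2.0 c [-0.0002  0.082 ] gap 0.199 t 17.8
end q 18.25
20.1083
```

View pics/w2c.png

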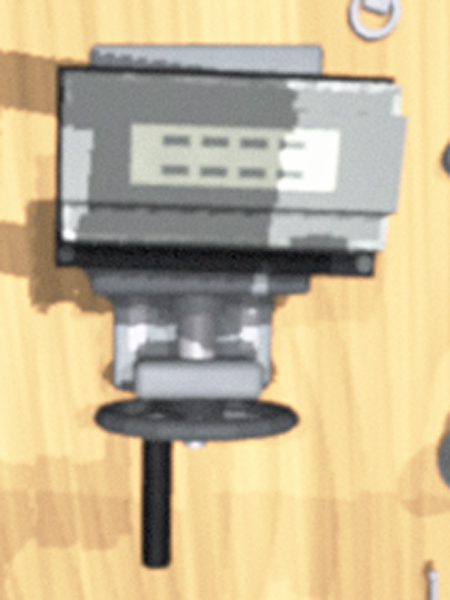

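Run:
```python
from h import *
c=load("w2"); c1=load("w1"); L=lambda p:(p-VO)@vaxes()
P=lambda u,v:[230+u/2.5,v/2.5]
print("fix back",L(onz("w",[P(92,45),P(322,45)],.112,c)))
print("mov back",L(onz("w",[P(100,293),P(306,293)],.112,c)),L(onz("w",[P(92,312),P(306,312)],.112,c1)))
print("flange top-ish box corners",L(onz("w",[P(57,273),P(373,275)],.136,c)),L(onz("w",[P(55,272),P(370,275)],.136,c1)))
print("wheel",L(onz("w",[P(100,417),P(297,417)],.088,c)))
```

```text
fix back [[-0.0582  0.0633  0.112 ]
 [ 0.0578  0.0636  0.112 ]]
mov back [[-0.0549 -0.0576  0.112 ]
 [ 0.0567 -0.0574  0.112 ]] [[-0.0581 -0.0681  0.112 ]
 [ 0.0591 -0.0682  0.112 ]]
flange top-ish box corners [[-0.0762 -0.0478  0.136 ]
 [ 0.0851 -0.0485  0.136 ]] [[-0.076  -0.0479  0.136 ]
 [ 0.0855 -0.0493  0.136 ]]
wheel [[-0.0559 -0.1283  0.088 ]
 [ 0.0611 -0.1282  0.088 ]]
```

The box is still skewed about 2° to the jaws and there's a gap, so the jaw hasn't reached it. The starting angle must have been one turn lower than I assumed. I'll wind up to one more turn and watch the force.

```bash
cat > regrip.py <<'E'
from h import *
import json
c=json.load(open("circ.json"))[0]; q=18.25
p=V([c[0]+.043*np.sin(q),-.195,c[1]+.043*np.cos(q)]); R=arm.get_state()["tool_rot"]
arm.reach(p+[0,0,.12],R); print(arm.servo_line(p,velocity=.1,guard=10)); arm.move_gripper(0,35); s=arm.get_state(); print(s["force"],s["finger_gap"],s["t"])
E
python3 regrip.py; python3 wind.py 20.5 18.25; python3 wind.py 22.5 20.5
```

```text
False
[ 0.0208  0.0725 -0.1162] 0.19803304966203356 22.9
q 19.15 F before [ 2.8132  2.6131 -1.5912] tang 3.2 c [-0.0002  0.082 ] gap 0.196 t 23.7
q 20.05 F before [ 2.6112  3.9196 -3.5333] tang 2.2 c [-0.0002  0.082 ] gap 0.198 t 24.8
q 20.50 F before [ 2.5529  4.3918 -2.3191] tang 0.5 c [-0.0002  0.082 ] gap 0.193 t 25.6
end q 20.5
q 21.41 F before [-0.1962  5.3736 -4.6665] tang 2.2 c [-0.0002  0.0819] gap 0.194 t 27.2
q 22.31 F before [-3.2923  4.5612  0.5117] tang 3.3 c [-0.0002  0.082 ] gap 0.198 t 28.0
q 22.50 F before [-3.3382  4.7203  0.026 ] tang 2.5 c [-0.0002  0.082 ] gap 0.193 t 28.5
end q 22.5
```

```bash
python3 wind.py 24.55 22.5
python3 - <<'E'
from h import *
s=arm.get_state(); p=s["eef_pos"]
arm.move_gripper(.6); arm.servo_line(p+[0,0,.12],velocity=.2)
arm.reach(np.array([.50,-.09,.42]),s["tool_rot"]); a=snap("wrist","w3"); crop(a,230,0,180,240,2.5,"pics/w3c.png"); print(arm.get_state()["t"])
E
```

```text
q 23.41 F before [-3.8632  1.4284  0.666 ] tang 1.9 c [-0.0002  0.082 ] gap 0.194 t 29.6
q 24.31 F before [-1.3994  0.5359  2.896 ] tang -1.8 c [-0.0002  0.082 ] gap 0.194 t 31.1
q 24.55 F before [-1.059   0.1891 -0.3151] tang -1.1 c [-0.0002  0.0819] gap 0.192 t 31.4
end q 24.55
33.7083
```

View pics/w3c.png

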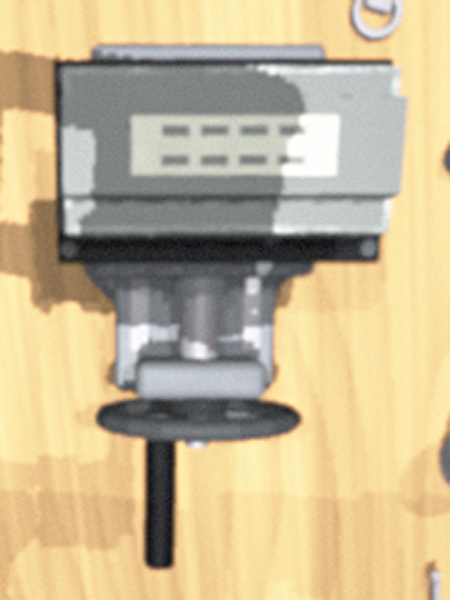

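The box is now squared up and gripped. The handle at (160,500) puts the wheel at about 18.3 rad. Next I'll find the pry tool.

Run:
```python
from h import *
c=load("w3"); L=lambda p:(p-VO)@vaxes()
P=lambda u,v:[230+u/2.5,v/2.5]
print("flange front",L(onz("w",[P(60,262),P(379,261)],.136,c)))
print("flange back",L(onz("w",[P(57,62),P(393,62)],.136,c)))
print("label",L(onz("w",[P(131,115),P(340,115),P(338,177),P(131,175)],.183,c)))
arm.reach(np.array([.48,-.27,.42]),arm.get_state()["tool_rot"]); a=snap("wrist","w4"); print(arm.get_state()["t"])
```

```text
flange front [[-0.0754 -0.0424  0.136 ]
 [ 0.0866 -0.0417  0.136 ]]
flange back [[-0.0752  0.0494  0.136 ]
 [ 0.086   0.0498  0.136 ]]
label [[-0.0401  0.0164  0.183 ]
 [ 0.0504  0.0167  0.183 ]
 [ 0.0512 -0.0084  0.183 ]
 [-0.04   -0.0078  0.183 ]]
34.5083
```

View pics/w4.png

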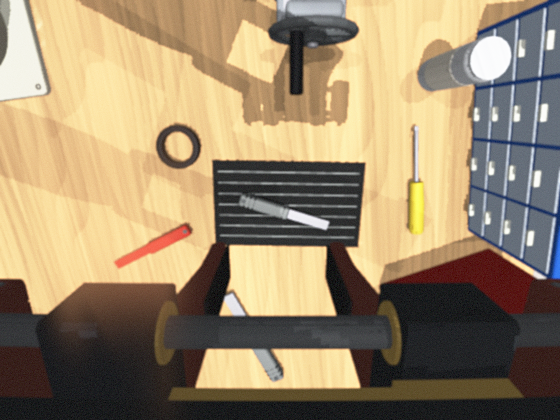

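The tool is still on the mat, with the handle end at (241,201) and the blade tip at (328,226).

```bash
cat > pick.py <<'E'
from h import *
c=load("w4")
g=cv2.imread("pics/w4.png",0); m=np.zeros_like(g); m[168:240,222:357]=g[168:240,222:357]>70
m=cv2.morphologyEx(m,cv2.MORPH_OPEN,np.ones((4,4),np.uint8))
k=cv2.findContours(m,0,2)[0]; k=max(k,key=cv2.contourArea); r=cv2.minAreaRect(k); print(r)
b=cv2.boxPoints(r); e=sorted(range(4),key=lambda i:np.linalg.norm(b[i]-b[(i+1)%4]))[:2]
E=sorted([(b[i]+b[(i+1)%4])/2 for i in e],key=lambda v:v[0]); print(E)
w=onz("w",E,.011,c); print(w,np.linalg.norm(w[1]-w[0]))
d=(w[1]-w[0])/np.linalg.norm(w[1]-w[0]); o=(w[0]+w[1])/2+d*(-.0325); print("origin",o,"dir",d, "mat",onz("w",[[216,160],[365,164],[358,246],[213,243]],.003,c).mean(0))
yd=np.array([-d[1],d[0],0])
xv=vaxes()[:,0]; bl=-vaxes()[:,1]   # blade dir when prying
for s in (1,-1):
    R=down(s*yd); q=arm.inverse_kinematics(np.array([o[0],o[1],.0225]),R)
    sgn=np.sign(R[:,0]@d)   # blade along sgn*tool x
    R2=down(np.cross([0,0,-1.],sgn*bl)); th=.45; 
    q2=arm.inverse_kinematics(V([.0055,.137,.15]),R2); print(s,sgn,q,q2,R2[:,0]@bl)
np.savez("tool.npz",o=o,d=d)
E
python3 pick.py
```

```text
((284.32000732421875, 214.4107666015625), (93.92521667480469, 16.016149520874023), 15.751173973083496)
[array([239.1209, 201.6623], dtype=float32), array([329.5191, 227.1592], dtype=float32)]
[[ 0.4018 -0.3263  0.011 ]
 [ 0.5588 -0.3912  0.011 ]] 0.16985571103704933
origin [ 0.4503 -0.3463  0.011 ] dir [ 0.924  -0.3824  0.    ] mat [ 0.4878 -0.3433  0.003 ]
1 -1.0 [-0.6766  0.6678  1.8525 -0.      0.6213 -1.855 ] [ 0.2762  0.5059  1.7362 -0.      0.8994  0.3832] -1.0
-1 1.0 [-0.6766  0.6678  1.8525 -0.      0.6213  1.2866] None 1.0
```

Run:
```python
from h import *
t=np.load("tool.npz"); o,d=t["o"],t["d"]; R=down(np.array([-d[1],d[0],0]))
p=np.array([o[0],o[1],.0225])
arm.reach(p+[0,0,.12],R); print(arm.servo_line(p,velocity=.1,guard=8))
arm.move_gripper(0,45); s=arm.get_state(); print(s["finger_gap"]*88,s["eef_pos"],s["force"])
arm.servo_line(p+[0,0,.2],velocity=.2)
bl=-vaxes()[:,1]; R2=down(np.cross([0,0,-1.],-bl))
arm.reach(V([.0055,.20,.26]),R2)
snap("wrist","w5"); snap("top","t5");print(arm.get_state()["t"],arm.get_state()["finger_gap"]*88)
```

```text
False
21.62212852005484 [ 0.4504 -0.3463  0.0227] [-0.289   1.0299  2.734 ]
41.1417 21.76733746237366
```

View pics/w5.png

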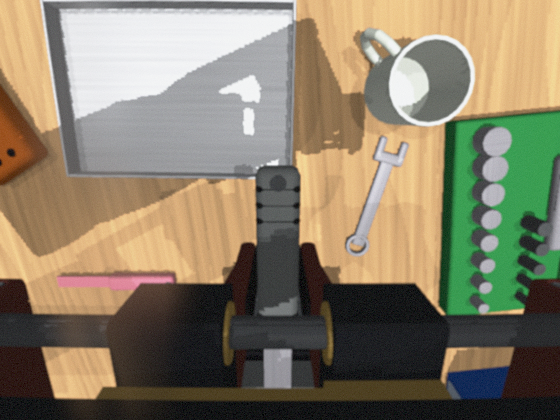

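```bash
cat >> h.py <<'E'
BX,BY=.0055,.0038
def B(p): return V(np.array(p,float)+[BX,BY,.062])   # box frame -> world
E
python3 - <<'E'
from h import *
s=arm.get_state(); T=s["eef_pos"]; R=s["tool_rot"]
w=onz("w",[[278,167],[278,172]],T[2]-.0035,load("w5")); print("end offset in tool",(w-T)@R)
print("notch side / flange in top:", proj("top",[B([0,.035,.077]),B([0,.047,.074])]))
tipx=.115
f0=s["force"]
arm.servo_line(B([0,.0425+tipx,.104]),velocity=.15)
print("f",arm.get_state()["force"])
h=arm.servo_line(B([0,.0425+tipx,.083]),velocity=.015,guard=1.5)
s=arm.get_state(); print(h,(s["eef_pos"]-B([0,0,0]))@vaxes(),s["force"],s["t"]); snap("top","t6"); snap("wrist","w6")
E
```

```text
end offset in tool [[0.0547 0.0001 0.0035]
 [0.0524 0.0001 0.0035]]
notch side / flange in top: [[217.0952 176.7414]
 [213.1678 176.5489]]
f [-0.1561  0.1427 -0.2754]
True [-0.0002  0.1574  0.0859] [0.3245 1.0747 3.454 ] 43.0417
```

Run:
```python
from h import *
L=lambda p:(p-B([0,0,0]))@vaxes()
p=L(arm.get_state()["eef_pos"])
p[0]=0; p[2]+=.0012; arm.servo_line(B(p),velocity=.02); print(arm.get_state()["force"])
p[1]-=.020; h=arm.servo_line(B(p),velocity=.02,guard=5); s=arm.get_state(); print(h,L(s["eef_pos"]),s["force"],s["t"])
```

```text
[ 0.0939  0.3798 -0.3146]
True [0.    0.14  0.087] [1.206  3.3268 1.2623] 44.225
```

Run:
```python
from h import *
L=lambda p:(p-B([0,0,0]))@vaxes()
a=snap("side","s7"); t=snap("top","t7"); w=snap("wrist","w7")
A=cv2.resize(np.ascontiguousarray(t[140:225,175:265]),None,fx=4.4,fy=4.4,interpolation=cv2.INTER_CUBIC)
o=np.hstack([A,w[:374,200:400]]); print(o.shape); cv2.imwrite("pics/m7.png",o[:,:,::-1])
```

```text
(374, 596, 3)
```

View pics/m7.png

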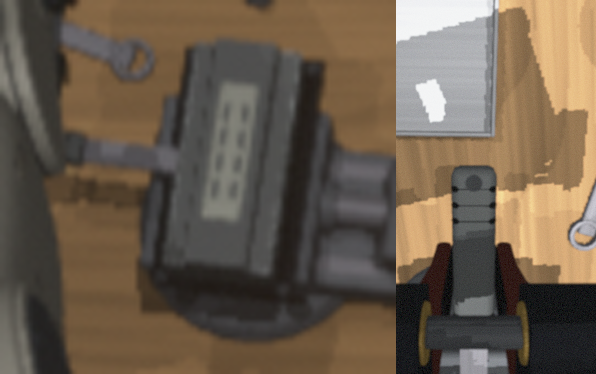

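The blade is in the notch, centred and about 12 mm past the wall. Now I'll lever it over the flange edge.

```bash
cat > pry.py <<'E'
from h import *
import sys
from scipy.spatial.transform import Rotation as Ro
L=lambda p:(p-B([0,0,0]))@vaxes()
a,b=float(sys.argv[1]),float(sys.argv[2])
p0=np.array([0,.140,.0858]); Fp=np.array([0,.047,.074])
R0=down(np.cross([0,0,-1.],vaxes()[:,1]))
def pose(t):
    Q=Ro.from_euler("x",-t).as_matrix(); return B(Fp+Q@(p0-Fp)),vaxes()@Q@vaxes().T@R0
if a==0: arm.move_gripper(0,60)
print([arm.inverse_kinematics(*pose(t)) is not None for t in (.3,.5,.7)])
for t in np.arange(a,b+.001,.05)[1 if a else 0:]:
    p,R=pose(t); arm.servo_line(p,R,velocity=.03); s=arm.get_state(); print("%.2f"%t,s["force"]@vaxes(),L(s["eef_pos"])-L(p),"tq",s["ft_torque"]@vaxes(),"%.1f"%s["t"])
snap("side","s8"); snap("top","t8")
E
python3 pry.py 0 .5
```

```text
[True, True, True]
0.00 [0.1019 1.5007 4.0431] [0.     0.     0.0002] tq [-0.134  -0.0697  0.002 ] 44.8
0.05 [-0.1536  0.6337  5.0282] [-0.0001  0.     -0.0001] tq [-0.4121 -0.124  -0.0462] 45.1
0.10 [1.1388 1.094  3.7044] [-0.0001 -0.0001 -0.    ] tq [-0.4073 -0.1474  0.0666] 45.5
0.15 [0.1218 0.1073 3.6686] [-0.     -0.0002  0.    ] tq [-0.5467 -0.1734  0.0377] 45.8
0.20 [-0.1944 -0.5108  4.6674] [-0.     -0.0002  0.    ] tq [-0.6052 -0.187   0.1346] 46.1
0.25 [ 0.4528 -2.4094  4.8333] [-0.0001 -0.0003  0.    ] tq [-0.7547 -0.2219  0.0466] 46.4
0.30 [ 1.8322 -1.7813  6.0324] [-0.0001 -0.0003  0.    ] tq [-0.8951 -0.1621  0.1145] 46.7
0.35 [ 1.5923 -3.1521  5.7559] [-0.0001 -0.0004  0.    ] tq [-0.9714 -0.1897  0.0966] 47.0
0.40 [ 1.4589 -2.3638  6.7953] [-0.0001 -0.0004  0.    ] tq [-1.0137 -0.1128  0.1033] 47.3
0.45 [ 1.5505 -1.3239  6.8871] [-0.0002 -0.0004 -0.0001] tq [-1.0713 -0.1744  0.0884] 47.6
0.50 [-0.322   0.0474  5.9471] [-0.0003  0.0002 -0.0003] tq [-0.693  -0.0465  0.0184] 47.9
```

```bash
python3 pry.py .5 .65
python3 - <<'E'
from h import *
arm.hold(.3); b=snap("side","s9"); t=snap("top","t9")
A=cv2.resize(np.ascontiguousarray(t[140:225,175:265]),None,fx=4.4,fy=4.4,interpolation=cv2.INTER_CUBIC)
Bm=cv2.resize(np.ascontiguousarray(b[145:230,255:345]),None,fx=4.4,fy=4.4,interpolation=cv2.INTER_CUBIC)
cv2.imwrite("pics/m9.png",np.hstack([A,Bm])[:,:,::-1])
E
```

```text
[True, True, True]
0.55 [0.9839 1.1891 5.3594] [-0.0002  0.0002 -0.0004] tq [-0.5932 -0.0963  0.0676] 48.3
0.60 [-0.0146  1.7038  5.3574] [-0.0002  0.0002 -0.0004] tq [-0.5262 -0.0976  0.0188] 48.6
0.65 [1.0759 1.9241 4.4222] [-0.0001  0.0001 -0.0003] tq [-0.3949 -0.1346  0.0418] 49.0
```

View pics/m9.png

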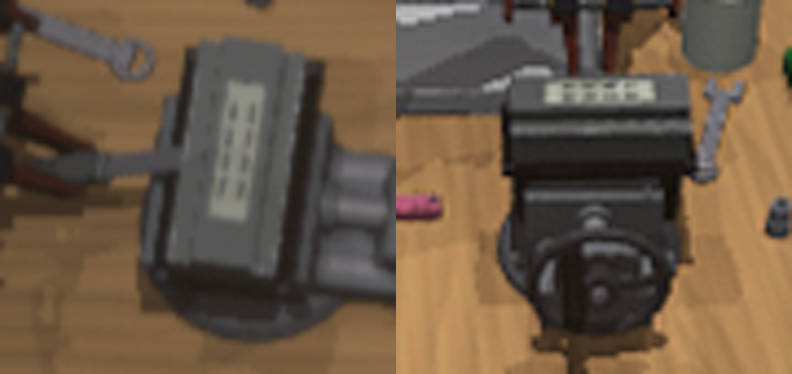

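```bash
cat > pry2.py <<'E'
import sys; sys.argv=["",".65",".65"]
exec(open("pry.py").read().split("if a==0")[0])
p,R=pose(.74); bd=-R[:,0]
print(arm.servo_line(p+.004*bd,R,velocity=.03,guard=15)); arm.hold(.4); s=arm.get_state(); print(s["force"]@vaxes(),s["ft_torque"]@vaxes())
snap("side","s10")
for t in (.55,.35): p,R=pose(t); arm.servo_line(p,R,velocity=.05)
print(arm.get_state()["force"]@vaxes(),arm.get_state()["finger_gap"]*88)
h=arm.servo_line(p+vaxes()@[0,.06,-.01],velocity=.06,guard=12); print(h,arm.get_state()["force"]@vaxes())
if not h:
    R2=R0; arm.servo_line(B([0,.24,.20]),R2,velocity=.15)
    w=snap("wrist","w10"); t=snap("top","t10"); b=snap("side","s11")
    c=lambda t,x,y:cv2.resize(np.ascontiguousarray(t[y:y+85,x:x+90]),None,fx=4.4,fy=4.4,interpolation=cv2.INTER_CUBIC)
    cv2.imwrite("pics/m10.png",np.hstack([c(t,175,140),c(b,255,145)])[:,:,::-1])
print(arm.get_state()["t"])
E
python3 pry2.py
```

```text
False
[0.7902 5.4653 0.2036] [ 0.4304 -0.1421  0.1676]
[ 0.5831 -0.8023  4.5555] 21.65805311079998
False [ 0.7236 -0.1714 -0.2363]
53.9167
```

View pics/m10.png

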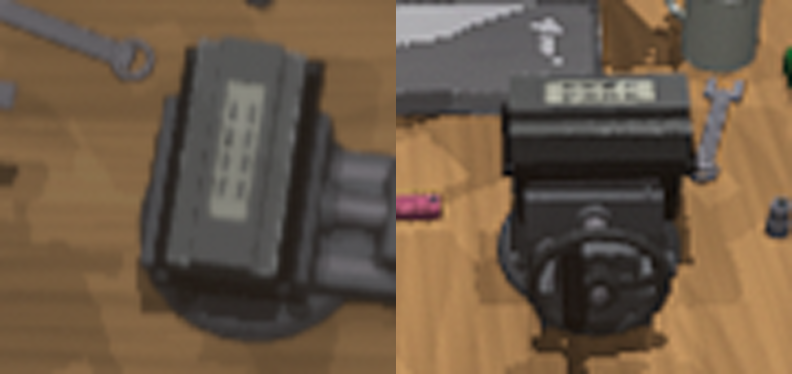

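The cover is still propped: its label has shifted toward the -y side (crop x 222 to 238). I've used all my picture views, so I'll check by numbers from here. Next is returning the pry tool.

Run:
```python
from h import *
t=np.load("tool.npz"); o,d=t["o"],t["d"]; R=down(np.array([-d[1],d[0],0]))
s=arm.get_state(); arm.servo_line(s["eef_pos"]+[0,0,.06],velocity=.2)
p=np.array([o[0],o[1],.0235])
arm.reach(p+[0,0,.25],R); arm.servo_line(p+[0,0,.03],velocity=.2); h=arm.servo_line(p-[0,0,.003],velocity=.03,guard=4); s=arm.get_state(); print(h,s["eef_pos"],s["force"],s["finger_gap"]*88)
arm.move_gripper(.5); arm.servo_line(p+[0,0,.15],velocity=.2)
yd=vaxes()[:,1]
arm.reach(np.array([.48,-.27,.42]),best(np.array([.48,-.27,.42]),vaxes()[:,0])); snap("wrist","w12"); snap("top","t12"); print(arm.get_state()["t"])
c=load("w12"); g=cv2.imread("pics/w12.png",0); m=np.zeros_like(g); m[168:240,222:357]=g[168:240,222:357]>70
m=cv2.morphologyEx(m,cv2.MORPH_OPEN,np.ones((4,4),np.uint8)); k=max(cv2.findContours(m,0,2)[0],key=cv2.contourArea); r=cv2.minAreaRect(k); print(r)
```

```text
True [ 0.4501 -0.3462  0.0226] [-0.0432  0.5516  3.8867] 21.829766702744568
61.7
((258.48614501953125, 231.71078491210938), (56.79523468017578, 16.003076553344727), 25.559965133666992)
```

Run:
```python
from h import *
for fn in ("w4","w12"):
    c=load(fn); print(c[2][:3,3])
# top view: grey, low saturation bright tool on mat
for fn in ("top0","t12"):
    im=cv2.imread(f"pics/{fn}.png"); g=cv2.cvtColor(im,cv2.COLOR_BGR2GRAY).astype(float)
    cc=cam("top"); poly=proj("top",[[.626,-.285,.003],[.608,-.437,.003],[.347,-.403,.003],[.364,-.254,.003]],cc).astype(np.int32)
    m=np.zeros(g.shape,np.uint8); cv2.fillPoly(m,[poly],255); m=cv2.erode(m,np.ones((3,3)))
    b=((g>62)&(m>0)).astype(np.uint8); n,l,st,ce=cv2.connectedComponentsWithStats(b)
    for i in range(1,n):
        if st[i,4]>25:
            ys,xs=np.where(l==i); r=cv2.minAreaRect(np.c_[xs,ys].astype(np.float32)); print(fn,st[i],r)
            bx=onz("top",cv2.boxPoints(r),.011,cc); print(bx[:,:2].tolist())
```

```text
[ 0.4891 -0.1944  0.5633]
[ 0.4878 -0.1946  0.5628]
top0 [350 193  24  49 298] ((361.3965759277344, 216.7413787841797), (6.302709579467773, 51.20951461791992), 23.198591232299805)
[[0.411238012156654, -0.31365306675106175], [0.5604752733998482, -0.37831230429107365], [0.5527382884249485, -0.396273024770169], [0.40378526007950455, -0.33130084524829173]]
t12 [ 329  177   51   77 1272] ((342.6217346191406, 208.86270141601562), (31.743879318237305, 89.97697448730469), 30.25643539428711)
[[0.4074407871697707, -0.18474444690442027], [0.6574623551370031, -0.3264582162324014], [0.6061849834785213, -0.4120792521492604], [0.3594353179224225, -0.2683397167590763]]
t12 [362 214  20  32 179] ((372.88653564453125, 229.78109741210938), (6.0287604331970215, 35.06973648071289), 36.02737045288086)
[[0.4019294786092439, -0.3494179043706387], [0.49125590429019816, -0.4147220533324624], [0.48025497876487877, -0.4295794737744909], [0.3911783296438198, -0.3641710428742252]]
```

The tool now lies a few cm aside at about (-0.045, -0.048) in the mat frame, probably from the announced knock. That's within limits. Next I'll take the cover.

```bash
cat >> h.py <<'E'
from scipy.spatial.transform import Rotation as Ro
TC=np.array([.4776,.3478,0.]); TYAW=-.115
def TR(p): return TC+vaxes(TYAW)@np.array(p,float)
E
cat > cover.py <<'E'
from h import *
th=.10; Q=Ro.from_euler("x",th).as_matrix(); piv=np.array([0,-.035,.074])
C=lambda y,z: B(piv+Q@np.array([0,.035+y,z]))
up=V([0,0,1])*0+vaxes()@Q@np.array([0,0,1.])
R0=best(C(0,.053),vaxes()[:,1]); R=vaxes()@Q@vaxes().T@R0
s=arm.get_state(); arm.move_gripper(.75)
arm.reach(C(0,.053)+np.array([0,0,.15]),R0)
arm.servo_line(C(0,.053)+.03*up,R,velocity=.15)
h=arm.servo_line(C(0,.053),velocity=.03,guard=5); s=arm.get_state(); print("touch",h,(s["eef_pos"]-C(0,.053))@vaxes(),s["force"])
if h: arm.servo_line(s["eef_pos"]+.002*up,velocity=.02)
arm.move_gripper(0,30); s=arm.get_state(); print("gap",s["finger_gap"]*88,s["grasp_force"],s["force"]@vaxes())
p=s["eef_pos"]; arm.servo_line(p+[0,0,.04],velocity=.04); s=arm.get_state(); print("lift",s["finger_gap"]*88,s["force"]@vaxes(),s["t"])
snap("side","s13"); snap("top","t13")
E
python3 cover.py
```

```text
touch False [0.0001 0.     0.0002] [0.2602 0.4269 0.2974]
gap 39.97419435174361 29.996531903743744 [0.5021 0.6758 0.3695]
lift 39.447610921206994 [ 0.4784 -0.0478 -1.576 ] 67.2833
```

Run:
```python
from h import *
s=arm.get_state(); sg=np.sign(s["tool_rot"][:,1]@vaxes()[:,1]); R=down(sg*vaxes(TYAW)[:,1])
arm.servo_line(s["eef_pos"]+[0,0,.08],velocity=.15)
arm.move_gripper(0,35)
p=TR([0,-.048,.056]); arm.reach(p+[0,0,.20],R); print(arm.get_state()["finger_gap"]*88)
arm.servo_line(p+[0,0,.03],velocity=.15); h=arm.servo_line(p-[0,0,.006],velocity=.03,guard=4); s=arm.get_state(); print(h,s["eef_pos"],s["force"],s["finger_gap"]*88)
arm.move_gripper(.75); arm.servo_line(p+[0,0,.25],velocity=.25)
# look into the opened box
q=best(V([0,-.09,.42]),vaxes()[:,0]); arm.reach(V([BX,BY+.085,.40]),q); snap("wrist","w14"); snap("top","t14"); print(arm.get_state()["t"])
c=load("w14"); g=cv2.imread("pics/w14.png",0); 
W=[B([x,y,.0841]) for y in np.linspace(.035,-.035,15) for x in np.linspace(-.08,.08,33)]
uv=proj("w",np.array(W),c); 
print(g.shape,uv[[0,32,-33,-1]])
v=cv2.remap(cv2.GaussianBlur(g,(3,3),0),uv[:,0].astype(np.float32),uv[:,1].astype(np.float32),1).reshape(15,33); print(v)
```

```text
39.52264907704833
True [0.472  0.3002 0.0559] [0.7786 1.1312 2.4378] 39.757113880037394
74.55
(420, 560) [[216.4505 219.7133]
 [339.3547 219.8802]
 [219.1321 268.6663]
 [336.5042 268.827 ]]
[[101  56  52  44  48  43  44  50  44  55  48  47  41  48  50  55  51  46
   51  46  40  43  55  45  43  41  44  44  44  39  50  54 185]
 [102  54 116 130 130 133 133 132 133 153 153 137 133 146 161 160 160 160
  159 131 125 132 156 142 141 141 140 139 140 140  73  54 185]
 [106  53 153 171 172 173 174 173 173 188 191 183 171 141 145 145 115 142
  145 147 159 167 182 181 180 180 179 179 177 177  83  55 186]
 [111  53 148 170 172 171 172 171 173 171 158 151 129 115 122 143 162 118
  117 119 116 117 153 178 136 125 156 133 132 167  84  52 189]
 [116  51 148 163 170 172 171 170 176 175  91  63  64  64  61 101 167  66
   62  53  53  51 116 169  74  69  69  70  67 131  80  51 190]
 [112  51 148 141 171 175 171 179 192 168  24  14  13  14  14  53 149  19
   14  12  14  11  98 123  13  15  11  11  14 104  80  53 188]
 [109  50 148 141 168 169 170 185 185 148  33  35  33  33  32  67 150  35
   27  29  30 
[... 445 characters left out ...]
5  77  52 141]
 [ 71  49 141 164 164 164 164 165 171 155  99 189 179 176 132  91 150  66
  174 175 175 161  66 143  46 159 173 171 170  65  71  53 146]
 [ 60  48 141 164 165 166 163 165 166 158  75 143 155 148  93 102 166  58
  124 164 160 108  73 171  59 105 161 154 108  57  64  49 121]
 [ 59  46 143 163 165 164 164 166 165 175 163 184 206 194 154 164 175 154
  160 197 193 153 157 173 156 152 191 197 170 164  86  51 113]
 [ 74  77 100 109 108 109 108 108 109 115 120 119 116 114 112 112 113 111
  110 110 111 111 111 110 109 110 109 111 115 114  86  82 109]
 [ 69 105  57  44  43  44  45  47  45  46  44  45  45  45  47  44  45  45
   45  45  44  44  43  43  45  44  45  44  43  47  90 105 113]]
```

```bash
cat > relays.py <<'E'
from h import *
Rb=best(B([0,0,.2]),vaxes()[:,1]); sg=np.sign(Rb[:,1]@vaxes()[:,1]); Rt=down(sg*vaxes(TYAW)[:,1])
for x,tx in zip((.051,.017,-.017),(.08,.02,-.04)):
    arm.move_gripper(.52); p=B([x-.0005,-.001,.111])
    arm.reach(p+[0,0,.12],Rb); h=arm.servo_line(p,velocity=.08,guard=6)
    if h: print("touch",arm.get_state()["eef_pos"]-p)
    arm.move_gripper(0,25); s=arm.get_state(); print("gap",s["finger_gap"]*88,s["force"]@vaxes())
    if s["finger_gap"]*88<24: raise SystemExit("missed")
    e=s["eef_pos"]; arm.servo_line(e+[0,0,.015],velocity=.04); arm.servo_line(e+[0,0,.12],velocity=.2)
    t=TR([tx,.047,.036]); arm.reach(t+[0,0,.18],Rt); g=arm.get_state()["finger_gap"]*88
    arm.servo_line(t+[0,0,.03],velocity=.2); h=arm.servo_line(t-[0,0,.006],velocity=.03,guard=3); s=arm.get_state()
    print("carry gap",g,"place",h,s["eef_pos"],"t",s["t"])
    arm.move_gripper(.5); arm.servo_line(t+[0,0,.18],velocity=.25)
q=best(V([0,-.09,.42]),vaxes()[:,0]); arm.reach(V([BX,BY+.085,.40]),q); snap("wrist","w15")
E
python3 relays.py
```

```text
gap 28.02399383151035 [0.0921 0.6562 1.4677]
carry gap 27.736537831374033 place True [0.5623 0.3852 0.0351] t 83.075
gap 27.92628615901636 [-1.1485 -0.2667  2.0665]
carry gap 27.902977731714124 place True [0.5027 0.3921 0.0351] t 92.5083
gap 27.86248000462163 [-0.5351  0.5154  0.9788]
carry gap 27.978340309813376 place True [0.4431 0.3989 0.035 ] t 101.9917
```

Run:
```python
from h import *
c=load("w15"); g=cv2.GaussianBlur(cv2.imread("pics/w15.png",0),(3,3),0)
W=np.array([B([x,y,.0841]) for y in np.linspace(.03,-.03,9) for x in np.linspace(-.068,.068,33)])
uv=proj("w",W,c).astype(np.float32); print(cv2.remap(g,uv[:,0],uv[:,1],1).reshape(9,33))
arm.reach(np.array([.205,-.59,.24]),down([.0,1.])) if False else arm.goto_joints([-1.255,.423,1.63,0,1.089,-.019])
t=snap("top","t16"); sd=snap("side","s16"); print(arm.get_state()["t"])
gt=cv2.cvtColor(t,cv2.COLOR_RGB2GRAY); cc=cam("top")
W=np.array([TR([x,y,.01]) for y in np.linspace(.09,-.09,13) for x in np.linspace(-.13,.13,27)])
uv=proj("top",W,cc).astype(np.float32); print(cv2.remap(gt,uv[:,0],uv[:,1],1).reshape(13,27))
poly=proj("top",[[.626,-.285,.003],[.608,-.437,.003],[.347,-.403,.003],[.364,-.254,.003]],cc).astype(np.int32)
m=np.zeros(gt.shape,np.uint8); cv2.fillPoly(m,[poly],255); b=((gt>62)&(m>0)).astype(np.uint8)
n,l,st,ce=cv2.connectedComponentsWithStats(b)
for i in range(1,n):
    if st[i,4]>25:
        ys,xs=np.where(l==i); r=cv2.minAreaRect(np.c_[xs,ys].astype(np.float32)); print(st[i],onz("top",cv2.boxPoints(r),.011,cc)[:,:2].tolist())
# bystander motion: image difference start/end outside arm, vice, tray, mat
a=cv2.imread("pics/top0.png").astype(int); d=np.abs(a-t[:,:,::-1]).max(2)>45
n,l,st,ce=cv2.connectedComponentsWithStats(d.astype(np.uint8)); print([ (s.tolist()) for s in st[1:] if s[4]>12])
```

```text
[[134 135 136 137 137 137 137 137 146 141 139 139 127 158 170 157 157 156
  157 150 129 128 137 160 148 146 146 145 146 149 149 149 125]
 [171 173 173 172 174 173 175 174 173 175 174 175 136 122 115 113 110 123
  114 114 157 160 167 182 180 181 180 180 180 179 177 177 143]
 [170 163 171 172 173 173 175 178 171 159 173 173 171 173 180 174 171 169
  172 166 159 159 166 175 181 180 179 180 177 178 176 172 141]
 [165 141 173 177 172 179 189 191 181 178 191 199 194 200 194 189 175 167
  187 180 167 177 176 169 180 179 183 181 181 182 170 156 139]
 [ 36  36  84 105 167 183 190 182 190 176 191 189 191 191 189 176 190 182
  184 179 178 178 173 159 178 175 176 182 176 101  65  35  37]
 [ 36  37  24  65 136 153 177 179 187 146 178 162 155 154 158 169 178 150
  153 166 148 143 137 158 175 146 141 148 159  40  27  36  36]
 [ 35  28  19  82 167 167 168 184 189 188 188 189 186 177 175 177 177 175
  176 174 175 175 174 175 174 174 174 173 169  43  20  32  36]
 [ 33  19  22  75 165 167 167 168 186 188 188 188 187 177 175 176 176 176
  176 175 175 175 174 174 174 175 173 172 164  45  20  21  34]
 [ 2
[... 1565 characters left out ...]
 69  67
   69  67  72  66  74  65  74  73  70]]
[361 212  22  34 197] [[0.40097285585141407, -0.34988809825745193], [0.49734185464208125, -0.41835139098960467], [0.48666897152132094, -0.4332033552501508], [0.3905605837618177, -0.3646221993658767]]
[[226, 149, 15, 4, 20], [215, 151, 4, 16, 28], [227, 152, 12, 3, 17], [239, 154, 7, 36, 57], [248, 155, 3, 11, 22], [223, 160, 12, 29, 109], [255, 169, 3, 6, 15], [213, 170, 7, 29, 52], [119, 182, 12, 12, 109], [133, 191, 32, 52, 853], [277, 192, 24, 8, 133], [357, 193, 16, 41, 185], [115, 201, 13, 11, 109], [275, 204, 26, 6, 115], [377, 204, 16, 25, 102], [111, 220, 13, 11, 113], [369, 224, 7, 15, 47], [351, 226, 5, 13, 30], [363, 234, 5, 12, 31]]
```

```bash
python3 -c "
from h import *
print(close_job())"
```

```text
the job is handed in; nothing more can be done
None
```

I handed the job in at about 108 s, and the hand-in call returned no verdict. The box is clamped, the cover was levered off, the cover and all three relays found in the box are in the tray, the pry tool is on the mat and nothing else on the bench moved in the before/after top pictures; grip force and notch lift were judged from wheel angle, pictures and wrist torque, not read directly.

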